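# Press the rubbing stone and the green thread into the kit's foam insert

### The job

Pack the upholstery repair kit: press the red rubbing stone that lies just right of the black foam insert and the spool of green thread into their matching cutouts in the foam, each pushed fully down to the orange bottom of its cutout and standing upright there. The spool of red thread does not belong in the kit: leave it standing where it is.

Things in the scene. Friction and masses are not known exactly. Their poses are not given: they have to be found in the camera images.
- stone_center (a point): Centre (half-way up) of the red rubbing stone, a loose plain brick-red block 50 mm (its x) by 110 mm (its y, the long way) by 50 mm high (its z, up), about 0.45 kg. It lies on the bench to the right; grasp it across its 50 mm width from above.
- green_center (a point): Centre (half-way up) of the spool of green thread, loose, upright (its z is up), 46 mm across its wooden flanges, 55 mm high, about 0.06 kg. Grip it from above by the top flange, the uppermost 10 mm, across its middle; the winding between the flanges is only about 22 mm thick to the fingers.
- red_center (a point): Centre (half-way up) of the spool of red thread, a loose look-alike a little larger than the green one, 50 mm across and 60 mm high, standing upright. Not part of the job; it may stand in either of two places on the left, the green spool in the other.
- stone_pocket (a point): Floor centre of the stone's orange-bottomed cutout, 20 mm above the bench, 20 mm below the foam top. x along its 118 mm length (stone's y goes along it), y across its 58 mm, z up. Two springy grey lips, 45 mm apart across y, catch the stone 13 mm above the floor; pressing 5 to 10 N beyond its weight gets it past, and it stays. Then 30 mm stands above the foam: grip it within 25 mm of its top.
- thread_pocket (a point): Floor centre of the green spool's round, orange-bottomed cutout, 54 mm wide, floor 20 mm above the bench, 20 mm below the foam top. Axes as the stone's cutout. Two springy grey lips on its +y and -y sides, 40 mm apart, catch the spool 13 mm above the floor; pressing with 3 to 7 N gets it past, and it stays. Let go on the lips it tips: press while gripping. Then 35 mm of it stands above the foam.
- insert: Black foam insert, fixed: 190 mm (its x) by 260 mm (y), in a slim aluminium tray 198 by 268 mm; top face 40 mm above the bench. Origin: centre of its underside, z up. Cutouts, edges bevelled 5 mm: the stone's at (0, +62) mm, the green spool's at (+42, -60) mm; a third at (-48, -60) mm is filled by a fixed brown cake of wax standing 2 mm proud.

How it is judged:
By the outcome, as a careful person would: the job done as asked, in the order asked, and still so for the second after the job is handed in, with the robot touching nothing.
It also fails if it takes over 54 s, if anything falls off the work surface, if the arm or the gripper's body presses on something with over 40 N, if the wrist force passes 120 N, or if a joint passes its speed limit or range.

### The arm

A 6-joint arm with a two-finger parallel gripper is mounted at the origin on the work surface; the furniture and walls round the work are solid. World frame = base frame: x ahead of the robot, y to its left, z up, the work surface at z = 0. Lengths are in mm, angles in rad, forces in N, time in s.
With the tool pointing down it reaches from about 250 to 775 mm from the base axis. Payload 8.9 kg.
Tool frame: the origin (TCP) lies at the very end of the fingers, on their centre line; the grasp point (between the pads) lies 19 mm behind it; z points along the fingers, y is the line along which they close (so a half turn about z gives the same grasp; the last joint's range is limited). The gripper opens to 85 mm and grips with 20 to 120 N. Pads are 22 mm wide; open, the fingers measure 114 mm over their backs; the gripper's body (76 mm by 85 mm) begins 54 mm behind the grasp point. The pads swing forward as they close: fully open they stand 13 mm farther back than shut.
Start: joints at [-1.369, 0.291, -0.153, 1.127, 0, 1.431], TCP at [175.478, -494.804, 231.305] pointing down, gripper open.
Joint ranges: [-2.52, 2.52], [-0.91, 1.74], [-1.3, 1.37], [-1.96, 2.02], [-1.52, 1.47], [-3.14, 3.14]. Speed limits (rad/s): [2.22, 2.22, 2.79, 3.14, 3.14, 3.14].

### API

Orientations are given as a unit quaternion [w, x, y, z].
In Python, from rig import sense, read_camera, sign_off gives the robot as it stands.
- The arm moves only by the shell command python3 -m jog 'ROWS'. ROWS is JSON, a list of rows, each a list of 3 entries, a list of its own where there are three numbers: the turn, a rotation vector about the tool's x, y, z in rad, then the shift along the tool's x, y, z in cm, then the opening, from 0 (shut) to 1 (fully open). A call has 1 to 10 rows; each row is the pose to reach, as a shift and turn from the pose commanded when the call began, along the tool's axes at that moment; what a row does not reach only later rows make up. A row lasts 1/12 s, in which the tool goes at most 41.7 mm and 7.16 degrees, less where a joint would pass 70% of its speed; a pose out of reach is approached as far as the arm can. A call with a gripper value outside its range is refused whole. The fingers move at their own pace and stop on an object; the grip force is fixed at half the most. Time passes only in rows, so rows that repeat a pose let the fingers close. It gives the time, the measured TCP pose, the force, the opening and the grip force at its end, in the units of the state.
- sense(): the state, without advancing time (a new reading comes with each control period).
- read_camera(name): name is "side" or "top"; returns a dict with "pixels" (384x512x3 uint8, red, green, blue), "mtx" (3x3 intrinsics, pixels), "dist" ([k1, k2, p1, p2, k3] as OpenCV has them; the pictures are not rectified), "pose" (4x4, takes a point from camera to world coordinates). Camera axes: x right, y up, looking along -z (the intrinsics and any distortion apply to the point x, -y, -z); pixel columns grow to the right and rows downward; lengths in mm; the calibration is good to about 2 mm. A picture is of the moment at which its call begins. There is no depth.
- sign_off(): hands the job in; it is judged then, once.
The state is a dict: "time": time; "qpos": joint angles; "dq": joint speeds; "tau": joint torques, N m; "ee_pos": TCP position; "tool_rot": TCP orientation; "ft_force": force on the tool from outside, world axes, zero at the start; "moment": the same for the moment, N m; "width": finger opening in mm; "grip_force": force on a finger pad.
Only numpy, scipy, OpenCV 4.12 (cv2) and the standard library are available. Lean on these libraries where they do the work, as an engineer would, in place of code of your own. Each camera call takes 0.05 s, during which the arm holds its last target. There are 200 camera calls.

## Working session

There is one attempt and no reset: what is moved stays moved. The work goes in short steps, Python scripts to look and compute and a shell command to move; the robot and the scene stay as the last step left them, time stands still between calls to the robot, and variables do not carry over. Pictures are saved under pics/ and viewed, at most 12 in all, crops included, and the job is handed in when it is done.

```bash
mkdir -p pics; python3 - <<'E'
from rig import sense, read_camera
import cv2
s=sense();print(s)
for n in("top","side"):
    c=read_camera(n);cv2.imwrite(f"pics/{n}0.png",cv2.resize(c["pixels"][:,:,::-1],(768,576)))
    print(n,c["mtx"].tolist(),c["dist"],c["pose"].tolist())
E
```

```text
{'time': 0.0, 'qpos': array([-1.36932051e+00,  2.91280657e-01, -1.54180190e-01,  1.12666201e+00,
        1.38201477e-05,  1.43153079e+00]), 'dq': array([-0.00035819,  0.00048636,  0.0007722 ,  0.00193995, -0.00079665,
       -0.00021056]), 'tau': array([-2.50522666e-03, -5.37145007e+01,  3.31369615e+01,  1.61313376e-02,
       -4.73295459e-04, -6.27053907e-06]), 'ee_pos': array([ 175.38130682, -494.36083808,  230.71199437]), 'tool_rot': array([-6.63159345e-04,  9.85521772e-01,  1.69547625e-01, -1.37209030e-05]), 'ft_force': array([ 0.65142364,  1.4760424 , -0.01398046]), 'moment': array([-0.01018092,  0.03523855,  0.00632498]), 'grip_force': 0.0, 'width': 85.39192198594353}
top [[467.4124292311654, 0.0, 256.37426386718585], [0.0, 467.4124292311654, 189.63836318929137], [0.0, 0.0, 1.0]] [0.00534807 0.         0.         0.         0.        ] [[0.011388429671328802, 0.9950182665402058, -0.09904015812257859, 339.92248721285193], [-0.9996798803409425, 0.013567435113000084, 0.021355597532580085, 10.478414903155251], [0.022592930556707472, 0.0987652467003384, 0.9948542534125696, 1347.8756884934098], [0.0, 0.0, 0.0, 1.0]]
side [[432.3832441316916, 0.0, 261.22334366986723], [0.0, 432.3832441316916, 194.8955834744061], [0.0, 0.0, 1.0]] [-0.15729023  0.          0.          0.          0.        ] [[-0.9898883028232732, 0.07812353742176184, -0.11839704740562704, 332.99026230312234], [-0.14175663214195208, -0.5749489812839884, 0.8058155658488332, 1044.326197778771], [-0.005119099279267827, 0.8144509695624499, 0.5802098008491018, 795.8790553036849], [0.0, 0.0, 0.0, 1.0]]
```

View pics/top0.png

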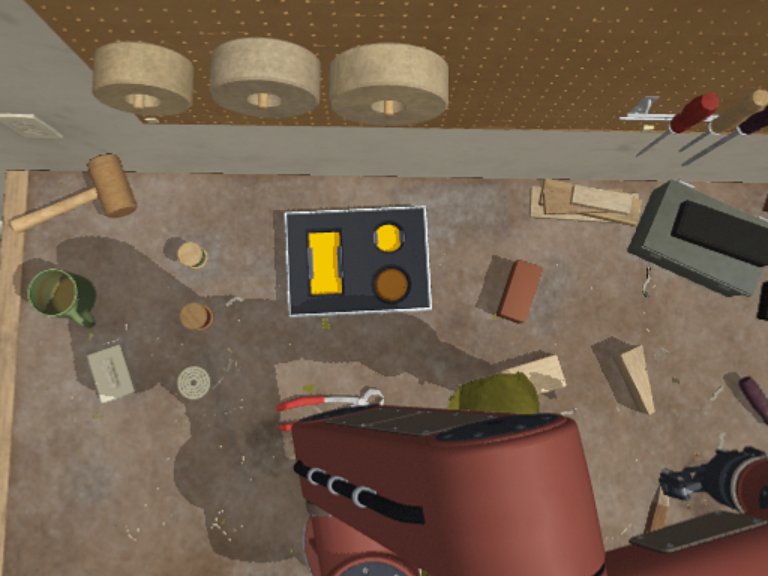

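View pics/side0.png

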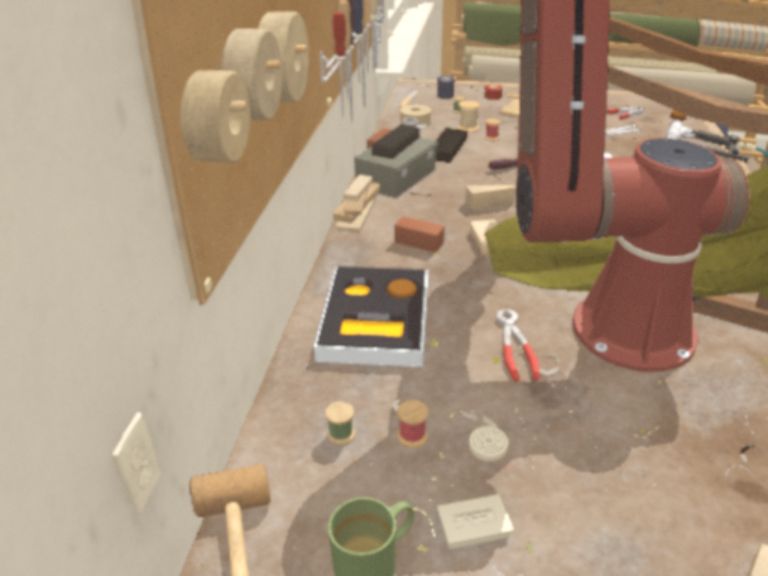

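Top view (768 scale): insert at about (358,261), stone at (520,291), green spool at (192,254) and red spool at (197,317). The side view shows that the far spool, at (340,422), is the green one. Next I'll take enlarged crops.

```bash
python3 - <<'E'
import cv2,numpy as np
from rig import read_camera
im=read_camera("top")["pixels"][:,:,::-1]; sd=read_camera("side")["pixels"][:,:,::-1]
def crop(im,x,y,w,h,f=4):return cv2.resize(im[y:y+h,x:x+w],None,fx=f,fy=f,interpolation=cv2.INTER_CUBIC)
o=np.zeros((600,800,3),np.uint8)
o[:360,:760]=crop(im,185,130,190,90)
o[360:600,:240]=crop(im,105,155,60,60)
o[360:600,260:660]=crop(sd,205,260,100,60)
cv2.imwrite("pics/c1.png",o)
E
```

```text
(no output)
```

View pics/c1.png

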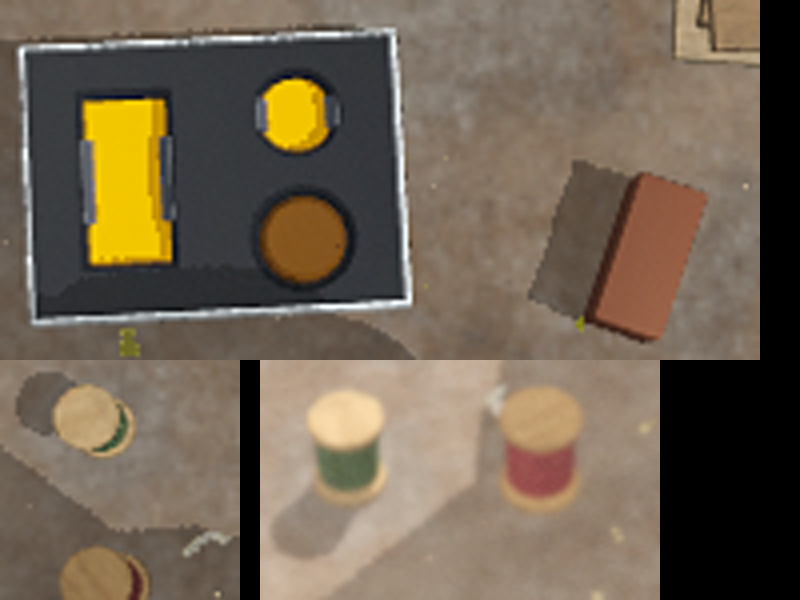

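The crop shows the tray corners at (20,46), (395,30), (411,303) and (34,323). The stone's top face spans about (641,172) to (657,342), and the green spool's top is at (86,417). The side crop puts the green top at (346,420) and the red at (541,417).

```bash
cat > h.py <<'E'
import cv2,numpy as np
from rig import read_camera,sense
from scipy.spatial.transform import Rotation as R
def ray(c,uv,z):
    p=cv2.undistortPoints(np.array(uv,float).reshape(-1,1,2),c["mtx"],c["dist"]).reshape(-1,2)
    d=np.c_[p[:,0],-p[:,1],-np.ones(len(p))]@c["pose"][:3,:3].T;o=c["pose"][:3,3]
    return o+d*((z-o[2])/d[:,2])[:,None]
def proj(c,P):
    q=(np.atleast_2d(P)-c["pose"][:3,3])@c["pose"][:3,:3]; q=q*[1,-1,-1]
    return cv2.projectPoints(q,np.zeros(3),np.zeros(3),c["mtx"],c["dist"])[0].reshape(-1,2)
def go(xyz,yaw):
    "rotvec and shift in tool axes (cm) to TCP xyz, tool down with tool y at world angle yaw (mod pi)"
    s=sense();w,x,y,z=s["tool_rot"];r0=R.from_quat([x,y,z,w])
    b=[]
    for k in(0,np.pi):
        a=yaw+k;Y=np.array([np.cos(a),np.sin(a),0]);Z=np.array([0,0,-1.]);X=np.cross(Y,Z)
        b.append((r0.inv()*R.from_matrix(np.c_[X,Y,Z])).as_rotvec())
    b.sort(key=np.linalg.norm)
    print("turn",np.round(b,3).tolist(),"shift",np.round(r0.inv().apply(np.array(xyz)-s["ee_pos"])/10,2),"z tilt",r0.apply([0,0,1]).round(3),"q6",s["qpos"][5].round(2))
E
python3 - <<'E'
from h import *
c=read_camera("top");s=read_camera("side")
f=lambda a,o:(np.array(a,float)+.5)/4-.5+np.array(o)
T=f([(20,46),(395,30),(411,303),(34,323)],(185,130))
W=ray(c,T,40);print("tray",W.round(1),"len",[np.linalg.norm(W[i]-W[i-1]).round(1) for i in range(4)])
ctr=W.mean(0);d=(W[0]+W[3]-W[1]-W[2]);yaw=np.arctan2(d[1],d[0])-np.pi/2
d2=(W[0]+W[1]-W[2]-W[3]);yaw2=np.arctan2(d2[1],d2[0]);print("ctr",ctr,"yaw",yaw,yaw2)
yaw=(yaw*268+yaw2*198)/466
M=np.array([[np.cos(yaw),-np.sin(yaw)],[np.sin(yaw),np.cos(yaw)]])
sp=ctr[:2]+M@[0,62];tp=ctr[:2]+M@[42,-60];print("stone pocket",sp,"thread pocket",tp)
# orange check
im=c["pixels"].astype(int);
m=((im[...,0]>200)&(im[...,1]>150)&(im[...,2]<80)).astype(np.uint8)
n,l,st,ce=cv2.connectedComponentsWithStats(m)
for i in range(1,n):
    if st[i,4]>30: print("orange",st[i],ray(c,ce[i],20).round(1))
# stone top
sub=im[165:220,325:365];
k=((sub[...,0]-sub[...,2]>45)&(sub[...,0]>125)).astype(np.uint8)
n,l,st,ce=cv2.connectedComponentsWithStats(k);i=1+st[1:,4].argmax()
pts=np.argwhere(l==i)[:,::-1]+[325,165]
V=ray(c,pts,50)[:,:2].astype(np.float32);r=cv2.minAreaRect(V);print("stone",r,V.mean(0),len(pts))
g=ray(c,f([(86,417-360)],(105,155)),55);gr=ray(c,f([(96,580-360)],(105,155)),60)
print("green",g,"red",gr)
sg=f([(346-260,420-360)],(205,260));sr=f([(541-260,417-360)],(205,260))
print("side: green",ray(s,sg,55),"red",ray(s,sr,60))
ms=s["pixels"].astype(int);mm=((ms[...,0]>200)&(ms[...,1]>120)&(ms[...,2]<80)).astype(np.uint8)
n,l,st,ce=cv2.connectedComponentsWithStats(mm)
for i in range(1,n):
    if st[i,4]>30: print("orange side",st[i],ce[i])
print(proj(s,[[*sp,20],[*tp,20]]))
E
```

```text
tray [[ 605.6  173.    40. ]
 [ 621.4  -92.8   40. ]
 [ 426.9 -105.1   40. ]
 [ 409.6  158.3   40. ]] len [np.float64(196.6), np.float64(266.3), np.float64(194.9), np.float64(264.0)]
ctr [515.88199077  33.35908723  40.        ] yaw 0.06265533379192156 0.06921969055230609
stone pocket [511.82732873  95.22636223] thread pocket [561.71594678 -23.76576267]
orange [251 150  15  17 185] [[562.8 -20.3  20. ]]
orange [206 155  22  41 607] [[511.9  99.8  20. ]]
stone ((461.79248046875, -273.7008056640625), (47.71822738647461, 107.8193359375), 71.33534240722656) [ 461.75632 -273.35733] 654
green [[521.57774832 344.73408305  55.        ]] red [[408.33482429 332.27429777  60.        ]]
side: green [[520.2742628  347.46149769  55.        ]] red [[406.20239306 333.89148827  60.        ]]
orange side [230 190  16   7  78] [237.87179487 193.15384615]
orange side [227 214  42  11 345] [247.74492754 218.2       ]
[[247.76048315 220.15351301]
 [238.27802958 194.87885214]]
```

```bash
python3 -c "
from h import *
go([461.8,-273.6,110],np.radians(71.3))"
```

```text
turn [[-0.0, 0.0, 0.667], [-0.0, -0.001, -2.474]] shift [ 34.38 -11.26  12.12] z tilt [-0.  0. -1.] q6 1.43
```

```bash
python3 -m jog '[[[0,0,0.1],[4,-1.3,0],1],[[0,0,0.2],[8,-2.6,1],1],[[0,0,0.3],[12,-3.9,2],1],[[0,0,0.4],[16,-5.2,4],1],[[0,0,0.5],[19.5,-6.4,6],1],[[0,0,0.6],[23,-7.5,8],1],[[0,0,0.667],[26.5,-8.7,10],1],[[0,0,0.667],[30,-9.9,11],1],[[0,0,0.667],[34.38,-11.26,12.1],1],[[0,0,0.667],[34.38,-11.26,12.1],1]]'
python3 -c "
from h import *
go([461.8,-273.6,23],np.radians(71.3))
c=read_camera('top')['pixels'][:,:,::-1]; s=read_camera('side')['pixels'][:,:,::-1]
z=lambda i:cv2.resize(i,None,fx=4,fy=4,interpolation=cv2.INTER_CUBIC)
o=np.hstack([z(c[145:245,300:400]),z(s[90:190,235:335])]);cv2.imwrite('pics/c2.png',o)"
```

```text
time: 1.13
ee_pos: [464.6, -269.9, 108.6]
tool_rot: [-0.001, 0.987, -0.161, -0.0]
ft_force: [-2.1, 0.5, 0.6]
width: 85.6
grip_force: 0.0
turn [[-0.002, 0.001, 0.004], [-0.001, -0.003, -3.138]] shift [-0.14  0.46  8.56] z tilt [-0.     0.002 -1.   ] q6 2.8
```

View pics/c2.png

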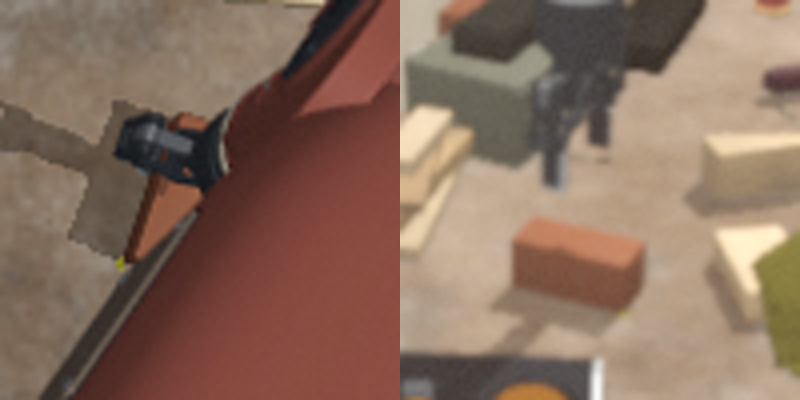

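The gripper sits over the stone, with the top crop's fingers at about (160,140). Joint 6 is too close to its limit for placing, so I'll turn half round the other way first.

```bash
python3 -m jog '[[[0,0,-0.12],[0,0,0],1],[[0,0,-0.24],[0,0,0],1],[[0,0,-0.36],[0,0,0],1],[[0,0,-0.48],[0,0,0],1],[[0,0,-0.6],[0,0,0],1],[[0,0,-0.72],[0,0,0],1],[[0,0,-0.84],[0,0,0],1],[[0,0,-0.96],[0,0,0],1],[[0,0,-1.08],[0,0,0],1],[[0,0,-1.2],[0,0,0],1]]' | head -2
python3 -m jog '[[[0,0,-0.12],[0,0,0],1],[[0,0,-0.24],[0,0,0],1],[[0,0,-0.36],[0,0,0],1],[[0,0,-0.48],[0,0,0],1],[[0,0,-0.6],[0,0,0],1],[[0,0,-0.72],[0,0,0],1],[[0,0,-0.84],[0,0,0],1],[[0,0,-0.96],[0,0,0],1],[[0,0,-1.08],[0,0,0],1],[[0,0,-1.2],[0,0,0],1]]' |head -2
python3 -m jog '[[[0,0,-0.12],[0,0,0],1],[[0,0,-0.24],[0,0,0],1],[[0,0,-0.36],[0,0,0],1],[[0,0,-0.48],[0,0,0],1],[[0,0,-0.6],[0,0,0],1],[[0,0,-0.72],[0,0,0],1],[[0,0,-0.74],[0,0,0],1],[[0,0,-0.74],[0,0,0],1]]'
python3 -c "
from h import *
go([461.8,-273.6,23],np.radians(71.3))"
```

```text
time: 2.07
ee_pos: [460.9, -275.1, 110.9]
time: 2.9
ee_pos: [460.9, -275.1, 110.9]
time: 3.57
ee_pos: [461.2, -274.8, 110.7]
tool_rot: [0.0, 0.165, 0.986, -0.0]
ft_force: [-0.0, -0.1, 0.2]
width: 85.6
grip_force: 0.0
turn [[-0.0, 0.0, -0.005], [0.001, 0.001, 3.137]] shift [-0.01  0.13  8.77] z tilt [ 0.    -0.001 -1.   ] q6 -0.34
```

```bash
python3 -m jog '[[[0,0,0],[0,0.1,3],1],[[0,0,0],[0,0.1,6],1],[[0,0,0],[0,0.1,8],1],[[0,0,0],[0,0.1,8.75],1],[[0,0,0],[0,0.1,8.75],1],[[0,0,0],[0,0.1,8.75],0],[[0,0,0],[0,0.1,8.75],0],[[0,0,0],[0,0.1,8.75],0],[[0,0,0],[0,0.1,8.75],0],[[0,0,0],[0,0.1,8.75],0]]'
python3 -m jog '[[[0,0,0],[0,0,0],0],[[0,0,0],[0,0,0],0],[[0,0,0],[0,0,-3],0],[[0,0,0],[0,0,-6],0],[[0,0,0],[0,0,-8],0],[[0,0,0],[0,0,-8],0]]'
python3 -c "
from h import *
go([511.8,95.2,95],np.pi/2+.065)"
```

```text
time: 4.4
ee_pos: [463.1, -273.6, 24.4]
tool_rot: [0.001, 0.163, 0.987, -0.001]
ft_force: [-0.4, -0.2, 7.3]
width: 48.9
grip_force: 62.8
time: 4.9
ee_pos: [464.5, -274.5, 107.3]
tool_rot: [0.003, 0.163, 0.987, -0.002]
ft_force: [1.2, -0.7, -4.8]
width: 48.8
grip_force: 66.4
turn [[-0.004, 0.006, -0.393], [0.009, 0.005, 2.749]] shift [ 7.44 36.53  1.09] z tilt [ 0.006 -0.004 -1.   ] q6 -0.34
```

```bash
python3 -m jog '[[[0,0,0],[0.6,3,0],0],[[0,0,-0.05],[1.3,6.5,0],0],[[0,0,-0.1],[2.1,10.5,0],0],[[0,0,-0.15],[2.9,14.4,0],0],[[0,0,-0.2],[3.7,18.2,0],0],[[0,0,-0.25],[4.5,22.1,0],0],[[0,0,-0.3],[5.3,26,0],0],[[0,0,-0.35],[6.1,30,0],0],[[0,0,-0.393],[6.8,33.5,0],0],[[0,0,-0.393],[7.44,36.5,0],0]]'
python3 -m jog '[[[0,0,0],[0,0,0],0],[[0,0,0],[0,0,0],0],[[0,0,0],[0,0,2],0],[[0,0,0],[0,0,2],0],[[0,0,0],[0,0,2],0]]'
python3 -c "
from h import *
go([511.8,95.2,43],np.pi/2+.065)
c=read_camera('top')['pixels'][:,:,::-1]; s=read_camera('side')['pixels'][:,:,::-1]
z=lambda i:cv2.resize(i,None,fx=4,fy=4,interpolation=cv2.INTER_CUBIC)
o=np.hstack([z(c[135:235,180:280]),z(s[160:260,200:300])]);cv2.imwrite('pics/c3.png',o)"
```

```text
time: 5.73
ee_pos: [508.6, 99.3, 101.9]
tool_rot: [-0.0, -0.034, 0.999, 0.0]
ft_force: [1.1, -0.6, -3.6]
width: 48.7
grip_force: 66.2
time: 6.15
ee_pos: [507.8, 95.8, 81.8]
tool_rot: [-0.002, -0.032, 0.999, -0.0]
ft_force: [-0.1, -0.6, -5.2]
width: 48.9
grip_force: 66.2
turn [[-0.0, -0.003, -0.001], [-0.005, 0.0, 3.141]] shift [-0.41 -0.09  3.88] z tilt [-0.003 -0.    -1.   ] q6 -0.02
```

View pics/c3.png

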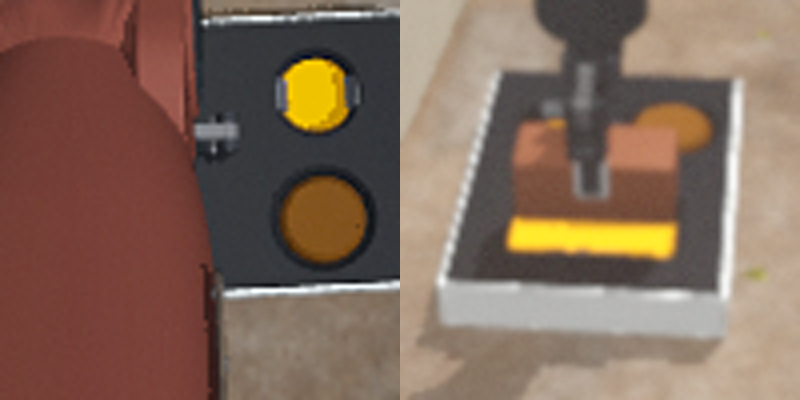

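The side crop shows the held stone's lower edge running from (513,210) to (678,220), just above the orange from about (507,240) to (677,240). I'll check the offset numerically.

```bash
python3 -c "
from h import *
s=read_camera('side');e=sense()['ee_pos'];print(e)
f=lambda a:(np.array(a,float)+.5)/4-.5+np.array([200,160])
A=ray(s,f([(113,210),(278,220)]),e[2]-23);print('stone near bottom edge mid',A.round(1),A.mean(0))
B=ray(s,f([(107,222),(277,230),(107,250),(270,258)]),20);print('orange',B.round(1))
yaw=.065;M=np.array([[np.cos(yaw),-np.sin(yaw)],[np.sin(yaw),np.cos(yaw)]])
P=[[*(np.array([511.8,95.2])+M@np.array(q)),20] for q in[(59,-29),(-59,-29),(59,29),(-59,29)]]
print('pred floor corners',(proj(s,P)-[200,160])*4+1.5)
go([511.8,95.2,43],np.pi/2+.065)"
```

```text
[509.54983321  96.0634828   83.29964649]
stone near bottom edge mid [[563.3 117.   60.3]
 [448.2 112.6  60.3]] [505.7658333  114.77672605  60.29964649]
orange [[577.4  80.8  20. ]
 [453.8  73.2  20. ]
 [570.7 112.4  20. ]
 [454.6 105.5  20. ]]
pred floor corners [[116.41772291 213.6306244 ]
 [277.47335412 220.73398304]
 [105.12855125 264.02731704]
 [272.26876142 271.78142294]]
turn [[-0.0, 0.0, -0.001], [0.001, 0.0, 3.141]] shift [-0.22 -0.1   4.03] z tilt [ 0. -0. -1.] q6 -0.02
```

```bash
python3 -m jog '[[[0,0,0],[-0.3,-0.05,0],0],[[0,0,0],[-0.45,-0.08,0],0],[[0,0,0],[-0.45,-0.08,0.8],0],[[0,0,0],[-0.45,-0.08,1.6],0],[[0,0,0],[-0.45,-0.08,2.3],0],[[0,0,0],[-0.45,-0.08,2.5],0],[[0,0,0],[-0.45,-0.08,2.5],0],[[0,0,0],[-0.45,-0.08,2.5],0]]'
python3 -c "
from h import *
go([514,95.2,43],np.pi/2+.065)"
```

```text
time: 6.97
ee_pos: [513.6, 95.9, 57.6]
tool_rot: [-0.0, -0.033, 0.999, -0.0]
ft_force: [0.7, -2.9, -2.3]
width: 48.9
grip_force: 66.8
turn [[-0.001, -0.001, 0.0], [0.001, -0.001, -3.142]] shift [-0.04 -0.07  1.46] z tilt [-0.001 -0.001 -1.   ] q6 -0.02
```

```bash
python3 -m jog '[[[0,0,0],[0,-0.1,0],0],[[0,0,0],[0,-0.1,0.3],0],[[0,0,0],[0,-0.1,0.6],0],[[0,0,0],[0,-0.1,0.9],0],[[0,0,0],[0,-0.1,1.2],0],[[0,0,0],[0,-0.1,1.4],0],[[0,0,0],[0,-0.1,1.5],0],[[0,0,0],[0,-0.1,1.5],0]]'
```

```text
time: 7.63
ee_pos: [513.7, 95.3, 44.4]
tool_rot: [0.0, -0.033, 0.999, -0.0]
ft_force: [-10.4, -1.1, 25.5]
width: 49.2
grip_force: 70.0
```

```bash
python3 -m jog '[[[0,0,0],[0,0,-0.1],0],[[0,0,0],[0,0,-0.15],0],[[0,0,0],[0,0,-0.15],1],[[0,0,0],[0,0,-0.15],1],[[0,0,0],[0,0,-0.15],1],[[0,0,0],[0,0,-0.15],1],[[0,0,0],[0,0,-4],1],[[0,0,0],[0,0,-8],1],[[0,0,0],[0,0,-12],1],[[0,0,0],[0,0,-12],1]]'
python3 -c "
from h import *
go([521,346,150],np.pi/2+.065)
c=read_camera('top')['pixels'][:,:,::-1]; s=read_camera('side')['pixels'][:,:,::-1]
z=lambda i:cv2.resize(i,None,fx=4,fy=4,interpolation=cv2.INTER_CUBIC)
o=np.hstack([z(c[135:235,180:280]),z(s[160:260,200:300])]);cv2.imwrite('pics/c4.png',o)"
```

```text
time: 8.47
ee_pos: [517.9, 95.5, 169.9]
tool_rot: [0.005, -0.033, 0.999, 0.0]
ft_force: [1.1, -0.0, 0.5]
width: 85.2
grip_force: 0.0
turn [[-0.0, 0.01, 0.0], [-0.016, -0.0, -3.141]] shift [-1.92 24.98  2.  ] z tilt [ 0.01   0.001 -1.   ] q6 -0.02
```

View pics/c4.png

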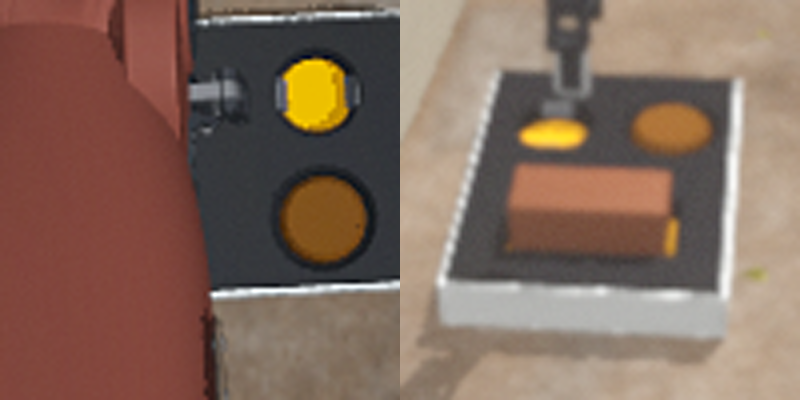

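The side crop shows the stone sunk in its cutout. Its top face is level from (512,165) to (671,175), with a thin strip of orange at the right end. On to the green spool.

```bash
python3 -m jog '[[[0,0,0],[0,4,0],1],[[0,0,0],[-0.3,8,0],1],[[0,0,0],[-0.5,12,0.5],1],[[0,0,0],[-0.7,16,1],1],[[0,0,0],[-0.7,20,2],1],[[0,0,0],[-0.7,23.5,3],1],[[0,0,0],[-0.7,25,4],1],[[0,0,0],[-0.7,25,5],1],[[0,0,0],[-0.7,25,5],1],[[0,0,0],[-0.7,25,5],1]]'
python3 -c "
from h import *
go([521,346,29],np.pi/2+.065)
C=read_camera('top'); S=read_camera('side')
yaw=.065;M=np.array([[np.cos(yaw),-np.sin(yaw)],[np.sin(yaw),np.cos(yaw)]])
P=[[*(np.array([514,95.2])+M@np.array(q)),70] for q in[(55,-25),(-55,-25),(55,25),(-55,25)]]
print('pred stone top corners in c4 side',(proj(S,P)-[200,160])*4+[401.5,1.5])
c=C['pixels'][:,:,::-1]; s=S['pixels'][:,:,::-1]
z=lambda i:cv2.resize(i,None,fx=4,fy=4,interpolation=cv2.INTER_CUBIC)
o=np.hstack([z(c[130:230,100:200]),z(s[220:320,180:280])]);cv2.imwrite('pics/c5.png',o)"
```

```text
time: 9.4
ee_pos: [503.8, 343.5, 111.4]
tool_rot: [-0.001, -0.032, 0.999, -0.001]
ft_force: [-0.4, -0.4, 0.6]
width: 85.6
grip_force: 0.0
turn [[-0.002, -0.003, -0.0], [-0.004, 0.003, 3.141]] shift [-1.76  0.15  8.24] z tilt [-0.003 -0.002 -1.   ] q6 0.41
pred stone top corners in c4 side [[514.72942425 161.63873388]
 [668.78047832 168.09003068]
 [504.69014233 204.31469055]
 [663.90699497 211.29155553]]
```

View pics/c5.png

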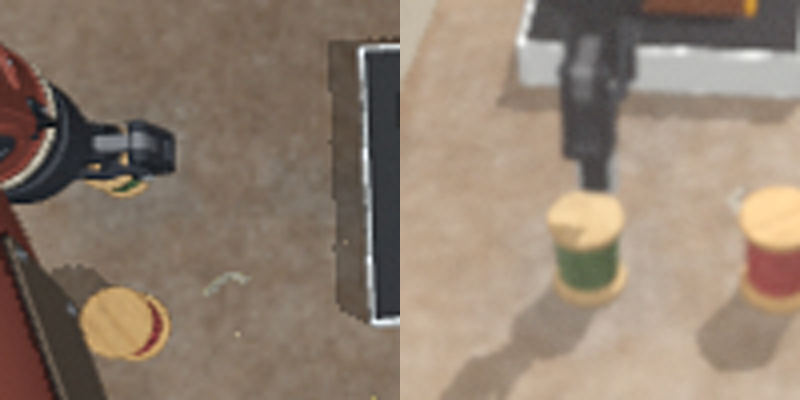

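The crop shows the gripper short in x, with its fingers at about (140,150) and the spool beneath at (120,180). The stone's corners match the seated prediction.

```bash
python3 -m jog '[[[0,0,0],[-1,0.1,0],1],[[0,0,0],[-1.75,0.15,0],1],[[0,0,0],[-1.75,0.15,1],1],[[0,0,0],[-1.75,0.15,3.5],1],[[0,0,0],[-1.75,0.15,6],1],[[0,0,0],[-1.75,0.15,7.5],1],[[0,0,0],[-1.75,0.15,8.2],1],[[0,0,0],[-1.75,0.15,8.2],1],[[0,0,0],[-1.75,0.15,8.2],1]]'
python3 -m jog '[[[0,0,0],[0,0,0],0],[[0,0,0],[0,0,0],0],[[0,0,0],[0,0,0],0],[[0,0,0],[0,0,0],0],[[0,0,0],[0,0,0],0],[[0,0,0],[0,0,0],0],[[0,0,0],[0,0,0],0]]'
```

```text
time: 10.25
ee_pos: [522.1, 347.5, 31.1]
tool_rot: [0.0, -0.032, 0.999, 0.0]
ft_force: [0.5, -0.0, -0.4]
width: 85.0
grip_force: 0.0
time: 10.83
ee_pos: [522.9, 348.2, 32.2]
tool_rot: [0.001, -0.033, 0.999, 0.0]
ft_force: [1.1, -2.1, 6.9]
width: 41.1
grip_force: 59.5
```

```bash
python3 -m jog '[[[0,0,0],[0,0,0],0],[[0,0,0],[0,0,0],0]]'; python3 -c "
from h import *
C=read_camera('top'); S=read_camera('side')
c=C['pixels'][:,:,::-1]; s=S['pixels'][:,:,::-1]
z=lambda i:cv2.resize(i,None,fx=6,fy=6,interpolation=cv2.INTER_CUBIC)
o=np.hstack([z(c[145:210,100:165]),z(s[235:300,195:260])]);cv2.imwrite('pics/c6.png',o)"
```

```text
time: 11.0
ee_pos: [522.9, 348.2, 32.2]
tool_rot: [0.001, -0.033, 0.999, 0.0]
ft_force: [0.5, -0.9, 6.6]
width: 40.9
grip_force: 59.5
```

View pics/c6.png

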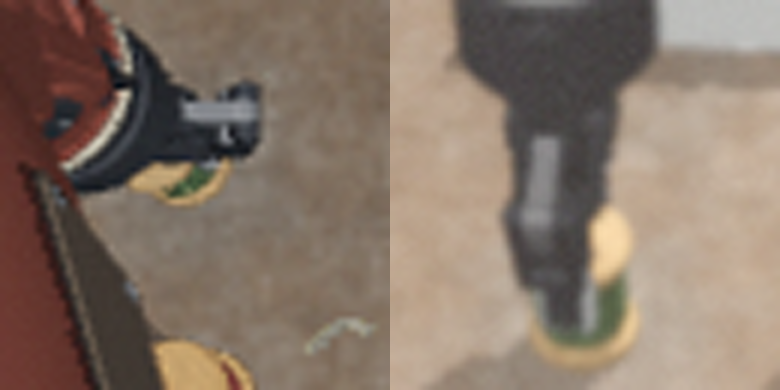

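The side crop shows the fingers left of the spool's centre, with the fingertip at about (571,325) and the base centred at about (585,335). I'll work out the offset.

```bash
python3 -c "
from h import *
S=read_camera('side');C=read_camera('top')
f=lambda a,o:(np.array(a,float)+.5)/6-.5+np.array(o)
for x in(505,510,515,520,525): print(x,(proj(S,[[x,346,3],[x,346,55],[x,346+23,32],[x,346+23,20]])*6+2.5-[195*6-390,235*6]).round(0).tolist())
print((proj(C,[[515,346,3],[515,346,55],[522,346-23,32]])*6+2.5-[600,145*6]).round(0).tolist())
"
```

```text
505 [[624.0, 331.0], [618.0, 242.0], [610.0, 325.0], [611.0, 345.0]]
510 [[612.0, 330.0], [606.0, 240.0], [597.0, 323.0], [599.0, 344.0]]
515 [[600.0, 328.0], [593.0, 239.0], [585.0, 322.0], [586.0, 342.0]]
520 [[588.0, 327.0], [581.0, 238.0], [572.0, 320.0], [574.0, 341.0]]
525 [[576.0, 326.0], [568.0, 236.0], [560.0, 319.0], [561.0, 340.0]]
[[184.0, 175.0], [156.0, 160.0], [218.0, 153.0]]
```

```bash
python3 -m jog '[[[0,0,0],[0,0,-1],0],[[0,0,0],[0,0,-3],0],[[0,0,0],[0,0,-5],0],[[0,0,0],[0,0,-7],0],[[0,0,0],[0,0,-7],0],[[0,0,0],[0,0,-7],0],[[0,0,0],[0,0,-7],0]]'; python3 -c "
from h import *
go([561.7,-23.8,100],np.pi/2+.065)
C=read_camera('top'); S=read_camera('side')
c=C['pixels'][:,:,::-1]; s=S['pixels'][:,:,::-1]
z=lambda i:cv2.resize(i,None,fx=6,fy=6,interpolation=cv2.INTER_CUBIC)
o=np.hstack([z(c[145:210,100:165]),z(s[210:275,195:260])]);cv2.imwrite('pics/c7.png',o)"
```

```text
time: 11.78
ee_pos: [521.7, 347.6, 100.7]
tool_rot: [-0.0, -0.033, 0.999, -0.0]
ft_force: [0.9, -0.6, -0.4]
width: 41.0
grip_force: 60.6
turn [[-0.0, -0.0, 0.0], [0.001, -0.0, -3.141]] shift [ -1.57 -37.33   0.07] z tilt [-0. -0. -1.] q6 0.41
```

View pics/c7.png

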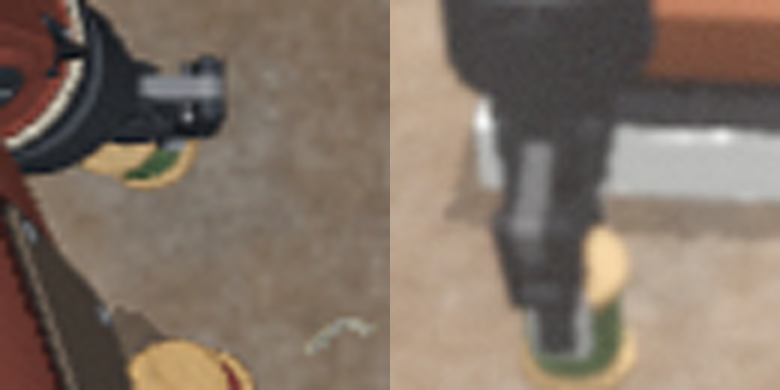

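The spool is off the bench and upright in the fingers: base from about (527,365) to (633,365), top's right edge at (628,260). I'll measure its offset from the tool.

```bash
python3 -c "
from h import *
S=read_camera('side');C=read_camera('top');e=sense()['ee_pos'];print(e)
for x in(510,515,520,525):
  P=[[x-23,347.6,75],[x+23,347.6,75],[x-23,347.6,e[2]+23]]
  print(x,(proj(S,P)*6+2.5-[195*6-390,210*6]).round(0).tolist())
"
```

```text
[521.31378323 347.45139988  99.8859111 ]
510 [[661.0, 363.0], [544.0, 351.0], [656.0, 273.0]]
515 [[648.0, 362.0], [532.0, 350.0], [643.0, 272.0]]
520 [[635.0, 361.0], [519.0, 349.0], [630.0, 270.0]]
525 [[622.0, 359.0], [507.0, 347.0], [617.0, 269.0]]
```

```bash
python3 -m jog '[[[0,0,0],[0,0,-2.5],0],[[0,0,0],[-0.1,-2,-5],0],[[0,0,0],[-0.3,-6,-5],0],[[0,0,0],[-0.5,-10,-5],0],[[0,0,0],[-0.6,-14,-5],0],[[0,0,0],[-0.8,-18,-5],0],[[0,0,0],[-1,-22,-5],0],[[0,0,0],[-1.2,-26,-5],0],[[0,0,0],[-1.4,-30,-5],0],[[0,0,0],[-1.5,-34,-5],0]]'
python3 -m jog '[[[0,0,0],[-0.1,-2,0],0],[[0,0,0],[-0.1,-3.35,0],0],[[0,0,0],[-0.1,-3.35,2],0],[[0,0,0],[-0.1,-3.35,4],0],[[0,0,0],[-0.1,-3.35,5],0],[[0,0,0],[-0.1,-3.35,5],0],[[0,0,0],[-0.1,-3.35,5],0],[[0,0,0],[-0.1,-3.35,5],0]]'
python3 -c "
from h import *
go([561.7,-24.3,52],np.pi/2+.065)
C=read_camera('top'); S=read_camera('side')
c=C['pixels'][:,:,::-1]; s=S['pixels'][:,:,::-1]
z=lambda i:cv2.resize(i,None,fx=6,fy=6,interpolation=cv2.INTER_CUBIC)
o=np.hstack([z(c[135:200,200:265]),z(s[150:215,205:270])]);cv2.imwrite('pics/c8.png',o)"
```

```text
time: 12.82
ee_pos: [558.8, 7.5, 150.4]
tool_rot: [-0.0, -0.033, 0.999, 0.0]
ft_force: [1.0, 0.1, -0.8]
width: 40.6
grip_force: 60.8
time: 13.48
ee_pos: [562.8, -23.5, 101.6]
tool_rot: [0.0, -0.033, 0.999, -0.0]
ft_force: [0.3, 0.1, -0.6]
width: 40.8
grip_force: 60.8
turn [[-0.0, 0.001, 0.001], [-0.001, -0.0, -3.141]] shift [ 0.12 -0.07  4.96] z tilt [ 0.001 -0.    -1.   ] q6 -0.24
```

View pics/c8.png

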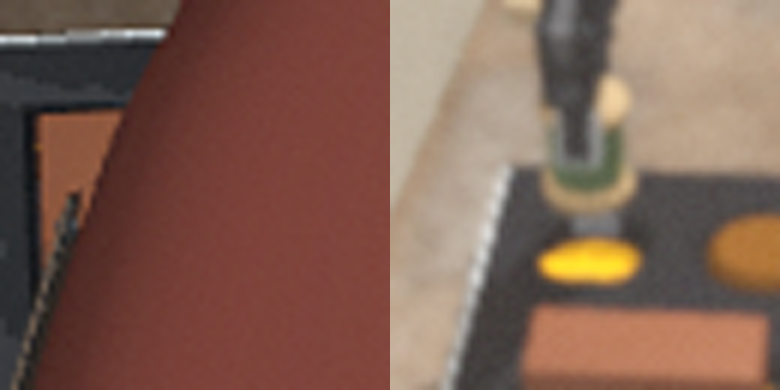

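The side crop shows the spool upright over its cutout: base at about (589,195), orange at about (590,260). I'll lower it to the lips.

```bash
python3 -m jog '[[[0,0,0],[0,-0.07,1],0],[[0,0,0],[0,-0.07,2],0],[[0,0,0],[0,-0.07,3],0],[[0,0,0],[0,-0.07,3.4],0],[[0,0,0],[0,-0.07,3.4],0],[[0,0,0],[0,-0.07,3.4],0]]'
```

```text
time: 14.08
ee_pos: [561.9, -24.4, 66.3]
tool_rot: [-0.001, -0.033, 0.999, 0.0]
ft_force: [-0.2, 1.0, -0.6]
width: 41.2
grip_force: 60.8
```

Nothing is touching at the lip height, so I'll press down.

```bash
python3 -m jog '[[[0,0,0],[0,0,0.3],0],[[0,0,0],[0,0,0.6],0],[[0,0,0],[0,0,0.9],0],[[0,0,0],[0,0,1.2],0],[[0,0,0],[0,0,1.4],0],[[0,0,0],[0,0,1.45],0],[[0,0,0],[0,0,1.45],0],[[0,0,0],[0,0,1.45],0]]'
```

```text
time: 14.75
ee_pos: [562.2, -24.6, 52.2]
tool_rot: [-0.0, -0.033, 0.999, 0.0]
ft_force: [-0.3, 1.1, 1.0]
width: 40.9
grip_force: 61.4
```

```bash
python3 -m jog '[[[0,0,0],[0,0,0.1],0],[[0,0,0],[0,0,0.2],0],[[0,0,0],[0,0,0.2],0],[[0,0,0],[0,0,0.2],0]]'
```

```text
time: 15.08
ee_pos: [563.2, -24.7, 51.9]
tool_rot: [0.001, -0.033, 0.999, -0.0]
ft_force: [-4.0, 1.4, 17.3]
width: 40.7
grip_force: 62.6
```

A firm stop of about 17 N at z = 52 mm matches the floor. Release and back away.

```bash
python3 -m jog '[[[0,0,0],[0,0,-0.15],0],[[0,0,0],[0,0,-0.15],1],[[0,0,0],[0,0,-0.15],1],[[0,0,0],[0,0,-0.15],1],[[0,0,0],[0,0,-0.15],1],[[0,0,0],[0,0,-0.15],1],[[0,0,0],[0,0,-2],1],[[0,0,0],[0,0,-6],1],[[0,0,0],[0,0,-10],1],[[0,0,0],[0,0,-12],1]]'
python3 -m jog '[[[0,0,0],[0,-4,0],1],[[0,0,0],[1,-8,0],1],[[0,0,0],[2,-12,0],1],[[0,0,0],[3,-16,0],1],[[0,0,0],[4,-19.5,0],1],[[0,0,0],[5,-23,0],1],[[0,0,0],[5,-25,0],1],[[0,0,0],[5,-25,0],1],[[0,0,0],[5,-25,0],1]]'
python3 -c "
from h import *
C=read_camera('top'); S=read_camera('side')
c=C['pixels'][:,:,::-1]; s=S['pixels'][:,:,::-1]
z=lambda i:cv2.resize(i,None,fx=4,fy=4,interpolation=cv2.INTER_CUBIC)
o=np.hstack([z(c[130:280,200:300]),z(s[160:310,200:300])]);cv2.imwrite('pics/c9.png',o)
yaw=.065;M=np.array([[np.cos(yaw),-np.sin(yaw)],[np.sin(yaw),np.cos(yaw)]])
print('spool top center, seated / on lips',(proj(S,[[561.7,-24,75],[561.7,-24,88]])-[200,160])*4+[401.5,1.5])
"
```

```text
time: 15.92
ee_pos: [563.8, -24.9, 174.5]
tool_rot: [0.002, -0.033, 0.999, -0.0]
ft_force: [1.4, -0.7, 0.3]
width: 85.2
grip_force: 0.0
time: 16.67
ee_pos: [528.3, -278.3, 169.9]
tool_rot: [-0.0, -0.032, 1.0, 0.0]
ft_force: [-0.5, 0.7, -0.2]
width: 85.2
grip_force: 0.0
spool top center, seated / on lips [[552.09513204  81.5641108 ]
 [551.4691157   67.13502051]]
```

View pics/c9.png

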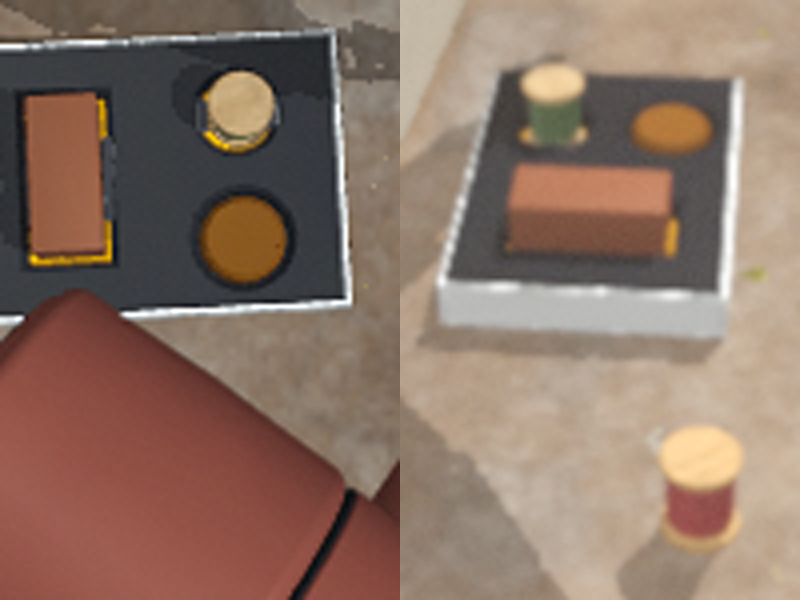

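The side crop puts the spool's top at (553,83), where the seated prediction is (552,82). The stone is level and sunk in its cutout, and the red spool still stands at (700,490).

```bash
python3 -c "
from rig import sign_off
print(sign_off())"
```

```text
the job is handed in; nothing more can be done
None
```

The red stone and then the green spool were pressed into their cutouts until they met a firm stop at floor height. In the last pictures both looked upright, the red spool stood untouched, and I handed the job in at about 17 s (no verdict came back).

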